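# Check two faces of a post foot against the angle stop

## Task

On the goods-in bench, take the post foot marked green and orange and press its green face flat against the middle of the front of the dark steel angle stop. Then turn it a quarter turn, press its orange face flat against the same place, and leave it standing there on the bench with the orange face against the stop. Keep the foot upright and down at the bench top for both checks, and leave the other two post feet where they stand.

Things in the scene. Friction and masses are not known exactly. Their poses are not given: they have to be found in the camera images.
- foot: cast aluminium post foot, 0.45 kg, loose: base 70 x 70 x 25 mm high; from its middle a 30 x 30 mm square stub, sides parallel to the base, up to 95 mm. One side of the base is green, the next (anticlockwise from above) orange; paint laps onto the base's top. Origin: centre of underside; z up, x out through the green face, y out through the orange one. Any yaw; mass varies 20 %
- green_face (a point): centre of the foot's green side face (35 mm from the foot's axis along its x, 12.5 mm above the underside); axes as foot
- orange_face (a point): centre of the foot's orange side face (35 mm from the foot's axis along its y, 12.5 mm above the underside); axes as foot
- stop: fixed rigid dark steel angle bracket: upright flange 180 mm wide, 40 high, 10 thick, plain front towards the robot's side; bolted foot flange 8 mm high reaching 80 mm back from the front. Origin: bottom middle of the front, at bench height; x into the stop, away from the robot, square to the front; y along the flange, to the left; z up
- foot_b: bystander: cast aluminium post foot, 0.45 kg, loose: base 70 x 70 x 25 mm high; from its middle a 30 x 30 mm square stub, sides parallel to the base, up to 95 mm. Its two painted faces are blue (x) and yellow (y). Origin at the centre of the underside. Loose
- foot_c: bystander: cast aluminium post foot, 0.45 kg, loose: base 70 x 70 x 25 mm high; from its middle a 30 x 30 mm square stub, sides parallel to the base, up to 95 mm. No paint at all. Origin at the centre of the underside. Loose

How it is judged:
On the way, in this order (a step that is already met when the one before it is completed fails the run):
1. the green face is pressed against the middle of the stop, upright and less than 12 mm off the bench, with over 0.5 N (x of green_face in the frame of stop between -0.01 and 0.01 m and y of foot in the frame of stop between -0.05 and 0.05 m and angle between the x axis of foot and the x axis of stop, either way round below 0.175 rad and angle between foot's own z axis and vertical below 0.175 rad and height (world z) of foot below 0.012 m and contact force between foot and stop above 0.5 N), for 0.02 s.
2. after a quarter turn the orange face is pressed against the middle of the stop, upright and less than 12 mm off the bench, with over 0.5 N (x of orange_face in the frame of stop between -0.01 and 0.01 m and y of foot in the frame of stop between -0.05 and 0.05 m and angle between the y axis of foot and the x axis of stop, either way round below 0.175 rad and angle between foot's own z axis and vertical below 0.175 rad and height (world z) of foot below 0.012 m and contact force between foot and stop above 0.5 N), for 0.02 s.
At the end, for the whole second after the job is handed in: the foot stands upright (10 degrees), at rest and released on the bench, its orange face square to the stop's front (10 degrees), that face's centre within 10 mm of the front, the foot's axis within 50 mm of the stop's middle sideways; the other two feet within 30 mm of where they stood (x of orange_face in the frame of stop between -0.01 and 0.01 m and y of foot in the frame of stop between -0.05 and 0.05 m and angle between the y axis of foot and the x axis of stop, either way round below 0.175 rad and angle between foot's own z axis and vertical below 0.175 rad and height (world z) of foot below 0.012 m and height (world z) of foot below 0.006 m and linear speed of foot below 0.02 m/s and distance of each of foot_b, foot_c from where it was at the start of the episode below 0.03 m); the robot touches nothing.
It fails at once if the blue and yellow post foot is shifted more than 30 mm or tipped (distance of foot_b from where it was at the start of the episode above 0.03 m or angle between foot_b's own z axis and vertical above 0.3 rad).
It fails at once if the unpainted post foot is shifted more than 30 mm or tipped (distance of foot_c from where it was at the start of the episode above 0.03 m or angle between foot_c's own z axis and vertical above 0.3 rad).
It also fails if it takes over 48 s, if anything falls off the work surface, if the arm or the gripper's body presses on something with over 40 N, if the wrist force passes 120 N, or if a joint passes its speed limit or range.

## Robot

A 6-joint arm with a two-finger parallel gripper is mounted at the origin on the work surface. World frame = base frame: x ahead of the robot, y to its left, z up, the work surface at z = 0. Lengths are in m, angles in rad, forces in N, time in s.
With the tool pointing down it reaches from about 0.4 to 0.925 m from the base axis. Payload 12.5 kg.
Tool frame: the origin (TCP) lies midway between the tips of the shut fingers; the grasp point (between the pads) lies 19 mm behind it; z points along the fingers, y is the direction in which the jaws open and shut (so a half turn about z gives the same grasp; the last joint's range is limited). The gripper opens to 95 mm and grips with 3 to 60 N. Pads are 20 mm wide; open, the fingers measure 119 mm over their backs; the gripper's body (75 mm by 180 mm) begins 59 mm behind the grasp point.
Start: joints at [1.033, 0.491, 1.559, -0, 1.092, -0.106], TCP at [0.262, 0.568, 0.215] pointing down, gripper open.
Joint ranges: [-3.1, 3.1], [-0.84, 2.19], [0.05, 2.79], [-1.13, 4.28], [0.06, 2.93], [-2.69, 2.69]. Speed limits (rad/s): [2.22, 2.22, 2.79, 3.14, 3.14, 3.14].

## Interface

Orientations are given as a unit quaternion [w, x, y, z].
In Python, from workcell import env gives the robot as it stands. The module is installed in compiled form; this text tells all that it offers.
- The arm moves only by the shell command python3 -m crank 'ROWS' [OPENING]. ROWS is JSON, a list of rows, each a list of 4 numbers: the shift along the tool's x, y, z in units of 40 mm (1.0 is 40 mm), then the turn about the tool's z in degrees. A call has 1 to 12 rows; each row is the pose to reach, as a shift and turn from the pose measured when the call began, along the tool's axes at that moment; what a row does not reach only later rows make up. A row lasts 1/8 s, in which the tool goes at most 62.5 mm and 10.7 degrees, less where a joint would pass 70% of its speed; a pose out of reach is approached as far as the arm can. A call with a gripper value outside its range is refused whole. OPENING is the opening, from 0 (shut) to 1 (fully open), set as the call begins (- or left out, the last holds). The fingers move at their own pace and stop on an object; the grip force is fixed at half the most. Time passes only in rows, so rows that repeat a pose let the fingers close. It gives the time, the measured TCP pose, the force and the opening at its end, in the units of the state.
- env.state(): the state, without advancing time (a new reading comes with each control period).
- env.snapshot(name): name is "side" or "top"; returns the picture (384x512x3 uint8, red, green, blue); there is no depth.
- env.camera_model(name): a dict with "fx", "fy", "cx", "cy" (pixels), "k1" (the pictures are not rectified: a ray, as slopes to the right and down, at radius r is drawn at 1 + k1 r^2 times it, then the intrinsics apply), "eye" and "orientation" of the camera in the world. Camera axes: x right, y down, z forward; pixel columns grow to the right and rows downward; lengths in m; the calibration is good to about 2 mm. A picture is of the moment at which its call begins. camera_model takes no time and is no camera call.
- env.finish_job(): hands the job in, once; it reports no verdict.
Trained networks look in the newest picture that a camera, given by its name, has taken for a name from the list of things; names that differ only in an ending like _2 or _b are one class to them, and where a whole thing is asked for, a point or a joint stands for the part that bears it (a point fixed in the world has none). Each returns a list of dicts, best first, with "conf" (0 to 1); they miss things now and then, are a little off and sometimes report something else, mostly with a low value. They report only what shows in the picture. A call takes as long as a camera call.
- env.cut_out(camera, label): "region" (384x512 bool, what is visible of it).
- env.pinpoint(camera, label): "at" ([x, y, z] in m, in the coordinates of the camera as it stood for that picture, good to about 4 mm: a listed point, or the origin of a listed thing).
The state is a dict: "t": time; "joint_positions": joint angles; "qd": joint speeds; "joint_torque": joint torques, N m; "tcp_pos": TCP position; "ee_rot": TCP orientation; "wrist_force": force on the tool from outside, world axes, zero at the start; "torque": the same for the moment, N m; "width": opening from 0.0 (shut) to 1.0 (fully open).
Only numpy, scipy, OpenCV 4.12 (cv2) and the standard library are available. Lean on these libraries where they do the work, as an engineer would, in place of code of your own. Each camera call takes 0.05 s, during which the arm holds its last target. There are 200 camera calls.

## Working session

There is one attempt and no reset: what is moved stays moved. The work goes in short steps, Python scripts to look and compute and a shell command to move; the robot and the scene stay as the last step left them, time stands still between calls to the robot, and variables do not carry over. Pictures are saved under pics/ and viewed, about 8 in all and at most 12, crops included, and the job is handed in when it is done.

```bash
mkdir -p pics
cat > h.py <<'E'
import numpy as np, cv2
from workcell import env
from scipy.spatial.transform import Rotation as R
def q(o): return R.from_quat([o[1],o[2],o[3],o[0]])
def cam(n):
    m=env.camera_model(n); return m,q(m["orientation"]).as_matrix(),np.array(m["eye"])
def proj(n,P):
    m,Rm,e=cam(n); c=(np.atleast_2d(P)-e)@Rm; s=c[:,:2]/c[:,2:]; s=s*(1+m["k1"]*(s**2).sum(1,keepdims=True))
    return s*[m["fx"],m["fy"]]+[m["cx"],m["cy"]]
def unproj(n,uv,z):
    m,Rm,e=cam(n); d=(np.atleast_2d(uv)-[m["cx"],m["cy"]])/[m["fx"],m["fy"]]; s=d.copy()
    for _ in range(20): s=d/(1+m["k1"]*(s**2).sum(1,keepdims=True))
    r=np.c_[s,np.ones(len(s))]@Rm.T
    return e+r*((z-e[2])/r[:,2:])
def world(n,p):
    m,Rm,e=cam(n); return Rm@np.array(p)+e
def snap(n,f=None):
    im=env.snapshot(n)
    if f: cv2.imwrite(f"pics/{f}.png",im[...,::-1])
    return im
def tool():
    s=env.state(); return np.array(s["tcp_pos"]),q(s["ee_rot"]).as_matrix(),s
def rows(target,yawdir=None):
    p,Rm,s=tool(); return (Rm.T@(np.array(target)-p))/0.04
E
python3 - <<'E'
from h import *
a=snap("top");b=snap("side")
cv2.imwrite("pics/both_t.png",a[...,::-1]);cv2.imwrite("pics/both_s.png",b[...,::-1])
for n in("top","side"):
    m,Rm,e=cam(n);print(n,m["fx"],m["k1"],e.round(3),Rm[:,2].round(2))
    for l in("foot","green_face","orange_face","stop"):
        for d in env.pinpoint(n,l)[:4]:
            w=world(n,d["at"]);print(l,round(d["conf"],2),w.round(3),proj(n,w).round()[0])
p,Rm,s=tool();print(p,Rm.round(3),s["t"],s["width"])
E
```

```text
top 413.91866736302654 -0.06977122773562904 [ 0.439 -0.032  0.858] [ 0.13  0.01 -0.99]
foot 0.78 [0.441 0.007 0.   ] [236. 243.]
foot 0.68 [ 0.455 -0.201 -0.001] [337. 238.]
foot 0.57 [0.455 0.214 0.002] [137. 233.]
green_face 0.86 [ 0.425 -0.185  0.007] [330. 252.]
green_face 0.52 [0.676 0.119 0.   ] [187. 131.]
orange_face 0.7 [ 0.437 -0.238  0.013] [357. 247.]
stop 0.65 [ 0.675  0.119 -0.001] [187. 131.]
side 349.45991105899617 -0.05965055550813488 [0.216 0.433 0.597] [ 0.44 -0.59 -0.68]
foot 0.68 [0.452 0.21  0.001] [226. 314.]
foot 0.64 [ 0.452 -0.21  -0.003] [331. 191.]
green_face 0.65 [ 0.427 -0.185  0.011] [337. 197.]
orange_face 0.75 [ 0.435 -0.238  0.012] [343. 184.]
stop 0.89 [ 0.676  0.119 -0.003] [176. 232.]
[0.26152532 0.56767048 0.21463039] [[-0.908  0.418  0.   ]
 [ 0.418  0.908  0.   ]
 [ 0.     0.    -1.   ]] 0.5 1.0007246318787146
```

View pics/both_t.png

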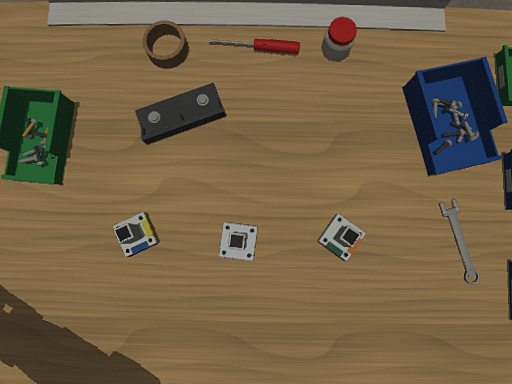

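View pics/both_s.png

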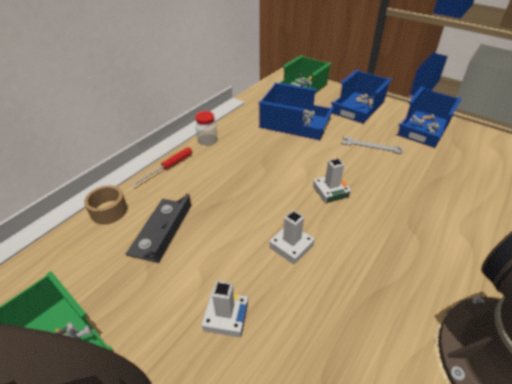

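The top view shows the green/orange foot at about (342,237), the unpainted foot at (238,241), the blue/yellow foot at (135,234), and the stop at (181,113) with its front edge running from about (146,143) to (226,117). The side view agrees. Next I'll fit the yaws.

```bash
cat > fit.py <<'E'
from h import *
from scipy.optimize import minimize
def hull_mask(n,pts):
    m=np.zeros((384,512),np.uint8); 
    for P in pts:
        cv2.fillConvexPoly(m,cv2.convexHull((proj(n,P)*16).round().astype(np.int32)),1,shift=4)
    return m>0
def box(x0,x1,y0,y1,z0,z1): return np.array([[x,y,z] for x in(x0,x1) for y in(y0,y1) for z in(z0,z1)])
FOOT=[box(-.035,.035,-.035,.035,0,.025),box(-.015,.015,-.015,.015,0,.095)]
STOP=[box(0,.01,-.09,.09,0,.04),box(0,.08,-.09,.09,0,.008)]
def place(bs,x,y,a):
    Rz=R.from_euler("z",a).as_matrix(); return [b@Rz.T+[x,y,0] for b in bs]
def fit(bs,regs,x0):
    def f(v):
        c=0
        for n,r in regs:
            m=hull_mask(n,place(bs,*v)); c+=1-(m&r).sum()/(m|r).sum()
        return c
    s=np.array([.008,.008,.15])
    S=np.array([x0]+[np.array(x0)+np.eye(3)[i]*s for i in range(3)])
    r=minimize(f,x0,method="Nelder-Mead",options=dict(initial_simplex=S,xatol=1e-4,fatol=1e-4))
    return r.x,r.fun/len(regs)
def near(n,label,xyz):
    u=proj(n,xyz)[0]; best=None
    for d in env.cut_out(n,label):
        ys,xs=np.nonzero(d["region"]); k=np.hypot(xs.mean()-u[0],ys.mean()-u[1])
        if k<30 and (best is None or k<best[0]): best=(k,d["region"])
    return best and best[1]
E
python3 - <<'E'
from fit import *
for lab,bs,x0 in(("foot",FOOT,[.455,-.205,2.58]),("stop",STOP,[.676,.119,.3])):
    regs=[(n,near(n,lab,[x0[0],x0[1],.03])) for n in("top","side")]
    regs=[r for r in regs if r[1] is not None]
    for rr in (regs,[regs[0]],[regs[-1]]):
        v,c=fit(bs,rr,x0);print(lab,[r[0] for r in rr],v.round(4),np.degrees(v[2]).round(1),round(c,3))
E
```

```text
foot ['top', 'side'] [ 0.4554 -0.2053  2.5349] 145.2 0.077
foot ['top'] [ 0.4557 -0.207   2.5293] 144.9 0.071
foot ['side'] [ 0.4539 -0.2046  2.5064] 143.6 0.056
stop ['top', 'side'] [0.6747 0.1195 0.3792] 21.7 0.062
stop ['top'] [0.6759 0.1197 0.376 ] 21.5 0.034
stop ['side'] [0.6735 0.119  0.3778] 21.6 0.069
```

```bash
python3 -m crank '[[-9.25,-5.87,0,5],[-9.25,-5.87,0,10.3],[-9.25,-5.87,0,10.3],[-9.25,-5.87,0,10.3],[-9.25,-5.87,0,10.3],[-9.25,-5.87,0,10.3],[-9.25,-5.87,0,10.3],[-12.47,-15.55,0,10.3],[-12.47,-15.55,0,10.3],[-12.47,-15.55,0,10.3],[-12.47,-15.55,0,10.3],[-12.47,-15.55,0,10.3]]' 1
cat > go.py <<'E'
import sys
from h import *
x,y,z,yaw=map(float,sys.argv[1:5])
p,Rm,s=tool(); print("units",rows([x,y,z]).round(2),end=" ")
cur=np.degrees(np.arctan2(Rm[1,1],Rm[0,1])); print("turn",round(cur-yaw,1),"yawy",round(cur,1),"p",p.round(4),"tilt",Rm[2,2].round(4),"t",s["t"],"w",round(s["width"],3),"F",np.round(s["wrist_force"],1),"j6",round(s["joint_positions"][5],2))
E
python3 go.py .455 -.206 .215 55
```

```text
t: 2.2
tcp_pos: [0.4644, -0.1124, 0.2149]
ee_rot: [0.0, 0.301, 0.954, 0.0]
wrist_force: [1.6, -0.7, 1.1]
width: 0.998
units [-1.15 -2.05 -0.  ] turn -0.0 yawy 55.0 p [ 0.4644 -0.1124  0.2149] tilt -1.0 t 2.2 w 0.998 F [ 1.6 -0.7  1.1] j6 -1.34
```

```bash
python3 -m crank '[[-1.15,-2.05,0,0],[-1.15,-2.05,0,0],[-1.15,-2.05,0,0],[-1.15,-2.05,1.4,0],[-1.15,-2.05,2.6,0],[-1.15,-2.05,3.6,0],[-1.15,-2.05,4.05,0],[-1.15,-2.05,4.05,0]]' 1; python3 go.py .455 -.206 .052 55
python3 - <<'E'
from h import *
a=snap("top");b=snap("side")
c=np.hstack([cv2.resize(a[180:300,270:420],None,fx=2.6,fy=2.6),cv2.resize(b[120:240,260:410],None,fx=2.6,fy=2.6)])
cv2.imwrite("pics/grasp.png",c[...,::-1])
E
```

```text
t: 3.2
tcp_pos: [0.4548, -0.2047, 0.0521]
ee_rot: [-0.001, 0.301, 0.954, 0.0]
wrist_force: [0.1, 0.0, 0.6]
width: 1.006
units [-0.02 -0.02  0.  ] turn 0.0 yawy 55.0 p [ 0.4548 -0.2047  0.0521] tilt -1.0 t 3.2 w 1.006 F [0.1 0.  0.6] j6 -1.52
```

View pics/grasp.png

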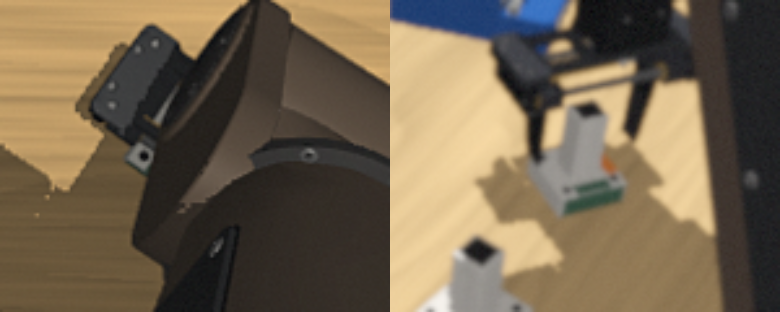

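The right half (side camera) shows the fingers straddling the stub at about (585,140), with the green face at (590,195) and orange at (608,163). I'll close and lift.

```bash
python3 -m crank '[[0,0,0,0],[0,0,0,0],[0,0,0,0],[0,0,0,0],[0,0,0,0],[0,0,-0.6,0],[0,0,-1.5,0],[0,0,-2,0],[0,0,-2,0]]' 0; python3 go.py .57 .078 .132 -68.4
```

```text
t: 4.42
tcp_pos: [0.4558, -0.2057, 0.1346]
ee_rot: [0.002, 0.301, 0.954, -0.0]
wrist_force: [-0.7, 0.2, -1.2]
width: 0.11
units [1.73 7.45 0.06] turn 123.4 yawy 55.0 p [ 0.4558 -0.2057  0.1346] tilt -1.0 t 4.425 w 0.11 F [-0.7  0.2 -1.2] j6 -1.52
```

Width 0.11 is about 10 mm, not the 30 mm of the stub, and the wrist feels no weight. I'll look.

Run:
```python
from h import *
a=snap("top");b=snap("side")
c=np.hstack([cv2.resize(a[180:300,270:420],None,fx=2.6,fy=2.6),cv2.resize(b[120:240,260:410],None,fx=2.6,fy=2.6)])
cv2.imwrite("pics/lift.png",c[...,::-1]); p,Rm,s=tool(); print(s["width"],s["wrist_force"],s["t"])
```

```text
0.03389850160098224 [0.39450001 0.36416519 0.01960885] 4.525
```

View pics/lift.png

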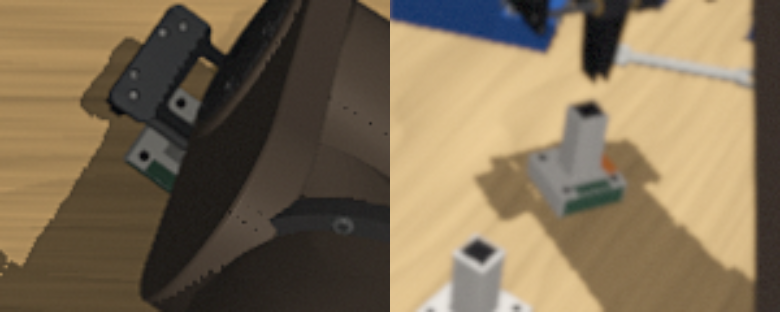

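The foot (base at about (580,185)) is still standing where it was. The fingers close at only about 0.8/s, so I lifted before they touched it. I'll reopen, descend and give them time to close.

```bash
python3 -m crank '[[0,0,0,0],[0,0,0,0],[0,0,0,0],[0,0,0,0],[0,0,0,0],[0,0,0,0],[0,0,0,0],[0,0,0,0],[0,0,0,0]]' 0.8; python3 go.py .455 -.2055 .052 55
```

```text
t: 5.65
tcp_pos: [0.4551, -0.2054, 0.133]
ee_rot: [0.0, 0.301, 0.954, 0.0]
wrist_force: [-0.3, -0.8, 0.3]
width: 0.791
units [ 0.   -0.01  2.03] turn 0.0 yawy 55.0 p [ 0.4551 -0.2054  0.133 ] tilt -1.0 t 5.65 w 0.791 F [-0.3 -0.8  0.3] j6 -1.52
```

```bash
python3 -m crank '[[0,0,1,0],[0,0,1.8,0],[0,0,2.03,0],[0,0,2.03,0]]' 0.8 >/dev/null;  python3 -m crank '[[0,0,0,0],[0,0,0,0],[0,0,0,0],[0,0,0,0],[0,0,0,0],[0,0,0,0],[0,0,0,0],[0,0,0,0]]' 0; python3 go.py .455 -.2055 .052 55
```

```text
t: 7.15
tcp_pos: [0.4552, -0.2054, 0.0518]
ee_rot: [0.0, 0.301, 0.954, 0.0]
wrist_force: [-1.3, -1.0, 1.6]
width: 0.314
units [ 0. -0. -0.] turn 0.0 yawy 55.0 p [ 0.4552 -0.2054  0.0518] tilt -1.0 t 7.15 w 0.314 F [-1.3 -1.   1.6] j6 -1.52
```

```bash
python3 -m crank '[[0,0,-0.8,0],[0,0,-1.8,0],[0.3,1.5,-2,10],[0.6,3,-2,20],[0.9,4.5,-2,30],[1.2,6,-2,40],[1.45,7.4,-2,50],[1.45,7.82,-2,60],[1.45,7.82,-2,70],[1.45,7.82,-2,80],[1.45,7.82,-2,90],[1.45,7.82,-2,100]]' 0; python3 go.py .587 .084 .055 -68.4
```

```text
t: 8.65
tcp_pos: [0.5866, 0.0842, 0.1312]
ee_rot: [-0.0, 0.925, 0.38, -0.0]
wrist_force: [-0.9, 1.2, -4.0]
width: 0.316
units [0.   0.01 1.91] turn 23.1 yawy -45.3 p [0.5866 0.0842 0.1312] tilt -1.0 t 8.65 w 0.316 F [-0.9  1.2 -4. ] j6 0.82
```

```bash
python3 -m crank '[[0,0,0,10],[0,0,0.6,20],[0,0,1.3,23.1],[0,0,1.75,23.1],[0,0,1.9,23.1],[0,0,1.9,23.1]]' 0; python3 go.py .6425 .106 .055 -68.4
python3 - <<'E'
from h import *
a=snap("top");b=snap("side")
for n in("top","side"):
    for l in("foot","green_face","orange_face","stop"):
        for d in env.pinpoint(n,l)[:3]: print(n,l,round(d["conf"],2),world(n,d["at"]).round(3))
c=np.hstack([cv2.resize(a[60:220,110:310],None,fx=2,fy=2),cv2.resize(b[130:290,110:310],None,fx=2,fy=2)])
cv2.imwrite("pics/pre.png",c[...,::-1])
E
```

```text
t: 9.4
tcp_pos: [0.5866, 0.0843, 0.0553]
ee_rot: [-0.0, 0.982, 0.188, -0.001]
wrist_force: [0.1, 0.7, -4.0]
width: 0.315
units [1.5  0.01 0.  ] turn 0.0 yawy -68.4 p [0.5866 0.0843 0.0553] tilt -1.0 t 9.4 w 0.315 F [ 0.1  0.7 -4. ] j6 1.22
top foot 0.89 [0.438 0.005 0.001]
side foot 0.92 [ 0.45   0.208 -0.   ]
side foot 0.8 [ 0.437  0.003 -0.003]
side foot 0.57 [0.581 0.08  0.001]
side green_face 0.74 [0.618 0.095 0.011]
side orange_face 0.88 [0.573 0.113 0.014]
```

View pics/pre.png

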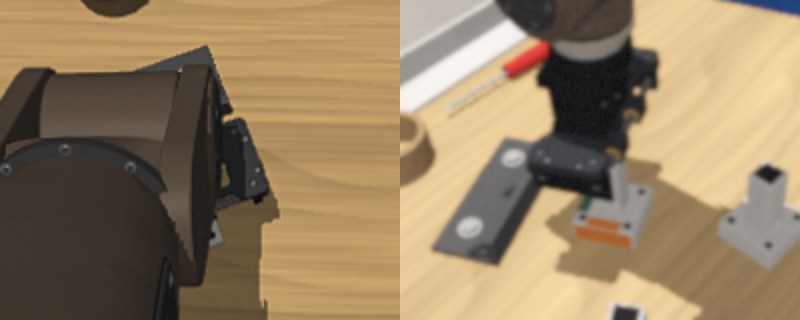

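The side crop shows the orange face at (603,232) to the left and green turned to the stop, as intended. I'll advance gently along tool x.

```bash
python3 -m crank '[[0.5,0,0,0],[1,0,0,0],[1.2,0,0,0],[1.3,0,0,0],[1.36,0,0,0],[1.42,0,0,0],[1.46,0,0,0],[1.5,0,0,0],[1.5,0,0,0]]' 0; python3 go.py .6425 .106 .055 -68.4
```

```text
t: 11.02
tcp_pos: [0.6424, 0.1063, 0.0554]
ee_rot: [-0.0, 0.982, 0.187, -0.0]
wrist_force: [0.7, 1.0, -4.0]
width: 0.313
units [-0.    0.01  0.01] turn -0.0 yawy -68.4 p [0.6424 0.1063 0.0554] tilt -1.0 t 11.025 w 0.313 F [ 0.7  1.  -4. ] j6 1.26
```

No contact yet (bias about ±1 N). I'll creep on.

```bash
python3 -m crank '[[0.05,0,0,0],[0.05,0,0,0]]' 0;python3 -m crank '[[0.05,0,0,0],[0.05,0,0,0]]' 0;python3 -m crank '[[0.05,0,0,0],[0.05,0,0,0]]' 0
```

```text
t: 11.28
tcp_pos: [0.6444, 0.1071, 0.0554]
ee_rot: [-0.0, 0.982, 0.187, -0.0]
wrist_force: [-0.1, 0.4, -3.4]
width: 0.314
t: 11.52
tcp_pos: [0.6449, 0.1074, 0.0553]
ee_rot: [-0.0, 0.982, 0.187, -0.002]
wrist_force: [-6.2, -3.4, 0.8]
width: 0.314
t: 11.78
tcp_pos: [0.645, 0.1075, 0.0551]
ee_rot: [-0.0, 0.982, 0.187, -0.004]
wrist_force: [-9.9, -3.5, 1.5]
width: 0.314
```

Pressed at about 10 N for over 0.2 s. I'll back off, set the foot down and release. The open jaws clear the stub's corners, so I can turn them around it in place.

```bash
python3 -m crank '[[-0.5,0,0,0],[-1,0,0,0],[-1.5,0,0.02,0],[-1.5,0,0.08,0],[-1.5,0,0.08,0]]' 0;python3 -m crank '[[0,0,0,0],[0,0,0,0],[0,0,0,0],[0,0,0,0],[0,0,0,0],[0,0,0,0]]' 0.8; python3 go.py .589 .085 .052 21.6
python3 - <<'E'
from fit import *
snap("side")
r=near("side","foot",[.588,.085,.03])
if r is not None: print(fit(FOOT,[("side",r)],[.588,.085,.377]))
for d in env.pinpoint("side","orange_face")[:1]: print(world("side",d["at"]).round(3))
E
```

```text
t: 12.4
tcp_pos: [0.59, 0.0856, 0.0525]
ee_rot: [-0.0, 0.982, 0.187, -0.004]
wrist_force: [0.7, 0.9, -4.6]
width: 0.318
t: 13.15
tcp_pos: [0.59, 0.0856, 0.0525]
ee_rot: [-0.0, 0.982, 0.187, -0.004]
wrist_force: [-0.5, -0.2, 0.8]
width: 0.794
units [-0.03  0.01  0.01] turn -90.1 yawy -68.5 p [0.59   0.0856 0.0525] tilt -1.0 t 13.15 w 0.794 F [-0.5 -0.2  0.8] j6 1.23
(array([0.58594616, 0.08660686, 0.42170228]), np.float64(0.3691135734072022))
[0.574 0.117 0.012]
```

Rotate the gripper by −90° in the tool frame and re-grip. The foot may then be slightly off, but the jaws will centre it.

```bash
python3 -m crank '[[0,0,0,-10],[0,0,0,-20],[0,0,0,-30],[0,0,0,-40],[0,0,0,-50],[0,0,0,-60],[0,0,0,-70],[0,0,0,-80],[0,0,0,-90],[0,0,0,-90],[0,0,0,-90]]' 0.8; python3 -m crank '[[0,0,0,0],[0,0,0,0],[0,0,0,0],[0,0,0,0],[0,0,0,0],[0,0,0,0],[0,0,0,0],[0,0,0,0]]' 0; python3 go.py .589 .085 .056 -68.4
```

```text
t: 14.68
tcp_pos: [0.59, 0.0856, 0.0525]
ee_rot: [-0.003, 0.564, 0.826, -0.003]
wrist_force: [0.1, -0.2, 0.4]
width: 0.802
t: 15.68
tcp_pos: [0.5896, 0.0856, 0.0524]
ee_rot: [-0.003, 0.564, 0.826, -0.003]
wrist_force: [-3.9, -1.3, 1.4]
width: 0.311
units [-0.01 -0.02 -0.09] turn 89.7 yawy 21.3 p [0.5896 0.0856 0.0524] tilt -1.0 t 15.675 w 0.311 F [-3.9 -1.3  1.4] j6 -0.34
```

```bash
python3 -m crank '[[0,0,-0.1,0],[0,0,-0.1,10],[0,0,-0.1,20],[0,0,-0.1,30],[0,0,-0.1,40],[0,0,-0.1,50],[0,0,-0.1,60],[0,0,-0.1,70],[0,0,-0.1,80],[0,0,-0.1,89.7],[0,0,-0.1,89.7],[0,0,-0.1,89.7]]' 0; python3 go.py .645 .1075 .055 -68.4
python3 - <<'E'
from h import *
b=snap("side")
for l in("foot","green_face","orange_face"):
    for d in env.pinpoint("side",l)[:3]: print(l,round(d["conf"],2),world("side",d["at"]).round(3))
cv2.imwrite("pics/pre2.png",cv2.resize(b[130:290,110:310],None,fx=3,fy=3)[...,::-1])
E
```

```text
t: 17.18
tcp_pos: [0.5898, 0.0856, 0.0564]
ee_rot: [-0.0, 0.982, 0.189, -0.004]
wrist_force: [0.2, -0.3, -4.8]
width: 0.316
units [1.49 0.01 0.02] turn 0.2 yawy -68.2 p [0.5898 0.0856 0.0564] tilt -1.0 t 17.175 w 0.316 F [ 0.2 -0.3 -4.8] j6 1.22
foot 0.96 [ 0.439  0.006 -0.005]
foot 0.91 [ 0.451  0.209 -0.001]
foot 0.57 [0.586 0.083 0.003]
green_face 0.74 [0.602 0.058 0.016]
orange_face 0.61 [0.622 0.097 0.017]
```

View pics/pre2.png

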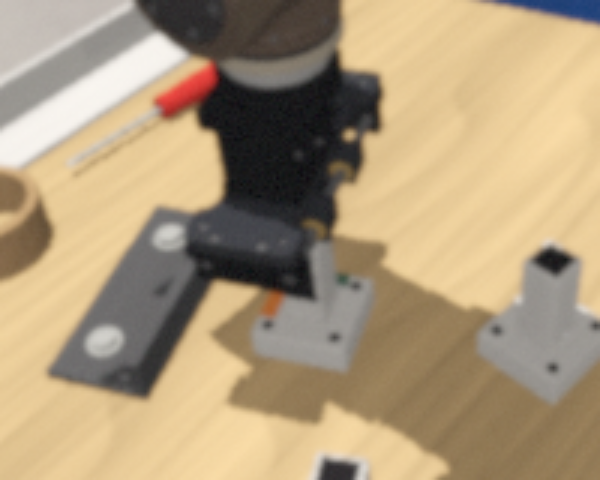

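The orange paint at (272,303) now faces the stop and green at (343,279) faces away to the right. I'll lower to about 1 mm and advance.

```bash
python3 -m crank '[[0.5,0,0.07,0],[1,0,0.07,0.2],[1.2,0,0.07,0.2],[1.3,0,0.07,0.2],[1.36,0,0.07,0.2],[1.4,0,0.07,0.2],[1.44,0,0.07,0.2],[1.44,0,0.07,0.2]]' 0;  python3 -m crank '[[0.05,0,0,0],[0.05,0,0,0]]' 0;python3 -m crank '[[0.05,0,0,0],[0.05,0,0,0]]' 0;python3 -m crank '[[0.05,0,0,0],[0.05,0,0,0]]' 0
```

```text
t: 18.38
tcp_pos: [0.6432, 0.1069, 0.0532]
ee_rot: [-0.0, 0.982, 0.187, -0.004]
wrist_force: [-0.6, -0.1, -3.6]
width: 0.316
t: 18.62
tcp_pos: [0.6436, 0.1072, 0.053]
ee_rot: [-0.0, 0.982, 0.187, -0.006]
wrist_force: [-6.8, -2.8, 1.0]
width: 0.317
t: 18.88
tcp_pos: [0.6438, 0.1073, 0.0529]
ee_rot: [-0.0, 0.982, 0.186, -0.008]
wrist_force: [-7.6, -4.5, 0.2]
width: 0.316
t: 19.12
tcp_pos: [0.6439, 0.1073, 0.053]
ee_rot: [0.0, 0.982, 0.186, -0.011]
wrist_force: [-9.8, -4.0, 3.9]
width: 0.315
```

Pressed at about 10 N. I'll relax the push, lower to the bench, release and retreat upward.

```bash
python3 -m crank '[[-0.05,0,0,0],[-0.05,0,0.03,0],[-0.05,0,0.03,0]]' 0;python3 -m crank '[[0,0,0,0],[0,0,0,0],[0,0,0,0],[0,0,0,0],[0,0,0,0],[0,0,0,0]]' 0.8; python3 -m crank '[[0,0,-0.5,0],[0,0,-1.5,0],[0,0,-3,0],[0,0,-4,0],[-3,0,-4,0],[-5,0,-4,0],[-5,0,-4,0],[-5,0,-4,0],[-5,0,-4,0]]' 0.8
python3 - <<'E'
from fit import *
a=snap("top");b=snap("side")
for n in("top","side"):
    for l in("foot","orange_face","stop"):
        for d in env.pinpoint(n,l)[:3]: print(n,l,round(d["conf"],2),world(n,d["at"]).round(3))
    r=near(n,"foot",[.643,.107,.03])
    if r is not None: v,c=fit(FOOT,[(n,r)],[.643,.107,.377]);print(v.round(4),np.degrees(v[2]),c)
c=np.hstack([cv2.resize(a[60:220,110:310],None,fx=2,fy=2),cv2.resize(b[130:290,110:310],None,fx=2,fy=2)])
cv2.imwrite("pics/end.png",c[...,::-1])
E
```

```text
t: 19.5
tcp_pos: [0.6418, 0.1065, 0.0529]
ee_rot: [0.0, 0.982, 0.186, -0.011]
wrist_force: [-6.4, -1.0, 8.9]
width: 0.315
t: 20.25
tcp_pos: [0.6417, 0.1064, 0.0528]
ee_rot: [0.0, 0.982, 0.186, -0.011]
wrist_force: [-0.9, 0.4, -0.2]
width: 0.795
t: 21.38
tcp_pos: [0.4594, 0.0337, 0.2177]
ee_rot: [0.0, 0.982, 0.186, -0.01]
wrist_force: [-0.2, 0.8, -0.4]
width: 0.8
top foot 0.6 [0.636 0.111 0.001]
top orange_face 0.59 [0.669 0.117 0.013]
top stop 0.64 [0.675 0.117 0.002]
[0.641  0.1074 0.3742] 21.438227710755413 0.07798165137614677
side foot 0.82 [ 0.438  0.006 -0.005]
side foot 0.81 [ 0.636  0.102 -0.002]
side foot 0.81 [0.45  0.211 0.002]
side orange_face 0.65 [0.674 0.119 0.013]
side stop 0.81 [ 0.673  0.12  -0.003]
[0.6379 0.109  0.4288] 24.57072333768619 0.09002093510118636
```

View pics/end.png

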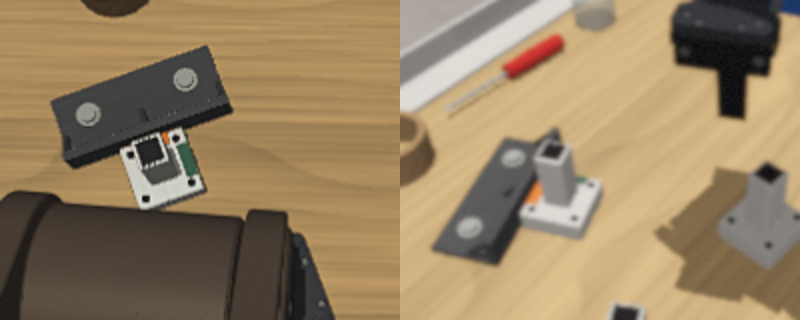

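The foot stands upright, flush and square in the middle of the stop with orange towards it: paint at about (167,138) in the top crop and (533,190) in the side crop. The arm is clear, so I'm handing in.

```bash
python3 -c "
from workcell import env
print(env.finish_job())"
```

```text
the job is handed in; nothing more can be done
None
```

I pressed the foot's green face against the middle of the stop, set the foot down and re-gripped it. I then turned it a quarter turn, pressed the orange face against the same place, and left it standing there released. The job is handed in at about 22 s of the 48 s allowed; it reports no verdict.

- **Presses:** both reached about 10 N on the wrist sensor, held for over 0.2 s, with the foot about 1–4 mm off the bench by the TCP height.
- **Final position:** from the last top picture, the orange face is about 1 mm from the stop front, nearly centred sideways and square to within about 1 degree. The foot looks upright and the arm is clear of it.
- **Other feet:** both measured within a few millimetres of where they first stood.
- **What failed or disagreed:**
  - The first grip missed because I lifted before the slow fingers had closed. The foot did not move, and the second grip held.
  - The side camera's final fit gave a yaw of 24.6°, where the top camera's gave 21.4° and the stop is at about 21.6°. Both are within the 10 degrees allowed.

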